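# Load the lapping-plate drying rack and set the drying air

## Robot

A 6-joint arm with a two-finger parallel gripper is mounted at the origin on the work surface. World frame = base frame: x ahead of the robot, y to its left, z up, the work surface at z = 0. Lengths are in m, angles in rad, forces in N, time in s.
With the tool pointing down it reaches from about 0.35 to 0.925 m from the base axis. Payload 6.4 kg.
Tool frame: the origin (TCP) lies midway between the tips of the shut fingers; the grasp point (between the pads) lies robot.tcp_to_grasp behind it (robot.tcp_to_grasp is the distance from the TCP to the grasp point, in m); z points along the fingers, y is the direction in which the jaws open and shut (so a half turn about z gives the same grasp; the last joint's range is limited). The gripper opens to 85 mm and grips with 20 to 120 N. Pads are 22 mm wide; open, the fingers measure 114 mm over their backs; the gripper's body (76 mm by 85 mm) begins 54 mm behind the grasp point. The pads swing forward as they close: fully open they stand 13 mm farther back than shut.
Start: joints at [-1.307, 0.245, 1.558, -0, 1.339, -0.174], TCP at [0.276, -0.589, 0.231] pointing down, gripper open.
Joint ranges: [-3.13, 3.13], [-1.02, 2.26], [0.13, 2.54], [-0.95, 4.09], [0.21, 2.88], [-2.74, 2.74]. Speed limits (rad/s): [2.57, 2.57, 3.14, 3.14, 3.14, 3.14].

## Interface

Orientations are given as a rotation vector (axis times angle).
In Python, from bench import robot, eyes gives the robot as it stands.
- The arm moves only by the tool move_arm, never from a script. Its argument "increments" is a list of rows, each a list of 3 entries, a list of its own where there are three numbers: the opening, from -1 (shut) to 1 (fully open), then the shift along the tool's x, y, z in m, then the turn about the tool's z in rad. A call has 1 to 8 rows; each row is the pose to reach, as a shift and turn from the pose commanded when the call began, along the tool's axes at that moment; what a row does not reach only later rows make up. A row lasts 1/8 s, in which the tool goes at most 62.5 mm and 10.7 degrees, less where a joint would pass 70% of its speed; a pose out of reach is approached as far as the arm can. A call with a gripper value outside its range is refused whole. The fingers move at their own pace and stop on an object; "force" is the grip in N (left out, the last holds). Time passes only in rows, so rows that repeat a pose let the fingers close. It gives the time, the measured TCP pose, the force and the opening at its end, in the units of the state.
- robot.observe(): the state, without advancing time (a new reading comes with each control period).
- eyes.get_image(name): name is "side" or "top"; returns the picture (480x640x3 uint8, red, green, blue); there is no depth.
- eyes.get_calibration(name): a dict with "fx", "fy", "cx", "cy" (pixels), "R" (3x3) and "t" (3): a world point X has camera coordinates R X + t. Camera axes: x right, y down, z forward; pixel columns grow to the right and rows downward; lengths in m; the calibration is good to about 2 mm. A picture is of the moment at which its call begins. get_calibration takes no time and is no camera call.
- robot.hand_in(): hands the job in, once; it reports no verdict.
The state is a dict: "time": time; "joint_pos": joint angles; "joint_vel": joint speeds; "joint_torque": joint torques, N m; "tcp_pos": TCP position; "orientation": TCP orientation; "ft_force": force on the tool from outside, world axes, zero at the start; "moment": the same for the moment, N m; "finger_gap": finger opening in m.
Only numpy, scipy, OpenCV 4.12 (cv2) and the standard library are available. Lean on these libraries where they do the work, as an engineer would, in place of code of your own. Each camera call takes 0.05 s, during which the arm holds its last target.

## Task

At this watchmaker's bench, take the rinsed lapping plate off the draining stand, stand it on edge, fully down, in the empty slot of the drying rack and let it go. Then set the drying air: grip the revolving handle on the valve's handwheel, close the valve clockwise to its stop and back it off exactly two full turns, and finish still gripping the handle, keeping the wheel still at that setting, ready to shut the air off at once. Leave the other plates and everything else on the bench where they are.

Things in the scene. Friction and masses are not known exactly. Their poses are not given: they have to be found in the camera images.
- plate: the rinsed lapping plate to be racked: bare grey metal slab 90 long (its x), 10 thick (y), 70 mm high (z), about 0.42 kg. Origin: centre of its 90 x 10 mm underside, z up the plate. At the start it leans 0.26 rad from vertical on the draining stand, its top leaning to the stand's +y; it can be pinched across its thickness by the upper half
- ledge (a point): draining stand (fixed): steel drip tray 150 x 80 mm, walls 10 mm high, with a ledge tilted 0.26 rad and behind it (+y) a backrest covering the lowest 24 mm of the plate. The point is the middle of the ledge, 22 mm above the bench; the plate's underside rests there, within 10 mm along x. x runs along the ledge, z is vertical
- rack_slot (a point): the one empty slot of the drying rack, third of four slots 42 mm apart. The point is the middle of the slot's floor, 22 mm above the bench; x runs along the slot (the plate's long direction), y across the slots, z up. Slot 13 mm wide, 22 mm deep, shoulders rounded 5 mm, cut in two white bars 14 mm thick whose middles lie 30 mm to either side (x)
- station: fixed steel base 170 (x) x 360 (y) x 8 mm that carries rack, air bar and valve; axes as the rack's; origin under its centre. rack_slot lies at (-10, 106), the wheel's axis at (-10, -110) mm. The air bar runs along y at x = 66 mm, its top 67 mm above the bench
- wheel_centre (a point): centre of the valve's grey handwheel, on the vertical stem axis, at the middle of the rim's height, 98 mm above the bench: rim radius 40 mm to its middle, 12 mm thick, hub and nut reach 10 mm above this point. Axes as the rack's; the wheel does not rise as it turns
- handle: black upright revolving handle on the rim, a cylinder 18 mm in diameter and 42 mm tall, 40 mm from the stem axis; it spins freely on its pin, so the wheel can be cranked round without turning the hand. Origin: centre of its underside, 8 mm above wheel_centre; top 148 mm above the bench
- valve (a joint): angle of the valve wheel in rad: 0 = closed against its hard stop, growing as it opens, anticlockwise seen from above; 6.283 a turn, 31.4 fully open. It starts between 1.5 and 6 rad. At 0 the handle is on the -x side of the stem axis (axes of wheel_centre), and its direction from there turns with the joint. Turning it takes about 0.1 N m, 2.5 N at the handle, and it stays where left
- glass_plate: glass lapping plate, 90 x 10 x 70 mm, standing in the first slot, 84 mm to -y of rack_slot; leave alone. Origin under its centre
- tin_plate: light metal lapping plate, 90 x 10 x 70 mm, standing in the second slot, 42 mm to -y of rack_slot; leave alone
- iron_plate: dark iron lapping plate, 90 x 10 x 70 mm, standing in the fourth slot, 42 mm to +y of rack_slot; leave alone
- loupe: black eye loupe, 32 mm across, 27 mm high, standing on the station's base in front, between rack and valve; leave alone
- oil_cups: white tray 50 x 120 mm with four small lidded cups, 23 mm high, on the bench to the left; leave alone
- mic_stand: black stand 85 x 100 mm with a watch held on it, 98 mm high, on the other side of the drying station than the draining stand; leave alone
- blower: terracotta rubber dust blower, 68 mm across, 105 mm high, behind the station; leave alone
- dome: glass dust dome, 90 mm across, 80 mm high, behind the station; leave alone
- movement_holder: small steel movement holder, 50 x 80 mm, 12 mm high, behind the station; leave alone
- screwdriver: screwdriver 120 mm long lying on the bench to the right; leave alone
Mind the look-alikes: they are no part of the job. Leave any blue look-alike of the plate alone.

How it is judged:
By the outcome, as a careful person would: the job done as asked, in the order asked, and still so for the second after the job is handed in, while the arm keeps its last pose, push and grip.
It also fails if it takes over 72 s, if anything falls off the work surface, if the arm or the gripper's body presses on something with over 40 N, if the wrist force passes 120 N, or if a joint passes its speed limit or range.

## Working session

There is one attempt and no reset: what is moved stays moved. The work goes in short steps, Python scripts to look and compute and a tool call to move; the robot and the scene stay as the last step left them, time stands still between calls to the robot, and variables do not carry over. Pictures are saved under pics/ and viewed, and the job is handed in when it is done.

Besides the shell and the picture viewer there is one more tool, called after ">>>" as name(argument=value, ...), one argument or row to a line, values as JSON. move_arm: Moves the arm, as the interface text tells. Its arguments: {"type":"object","properties":{"increments":{"type":"array"},"force":{"type":"number"}},"required":["increments"]}

```bash
ls; mkdir -p pics; python3 - <<'E'
from bench import robot, eyes
import cv2
print(robot.observe(), robot.tcp_to_grasp)
for n in ["side","top"]:
    im=eyes.get_image(n); cv2.imwrite(f"pics/{n}0.png",im[:,:,::-1]); print(n,eyes.get_calibration(n))
E
```

```text
pics
{'time': 0.0, 'joint_pos': array([-1.30711497e+00,  2.45860952e-01,  1.55903935e+00,  2.88169766e-05,
        1.33873850e+00, -1.74089696e-01]), 'joint_vel': array([-0.00024248,  0.00165344, -0.00116275, -0.00225787, -0.00115779,
        0.00063572]), 'joint_torque': array([ 2.18581754e-04, -4.29512608e+01, -3.26127434e+01, -1.56808587e-04,
        5.33164479e-03, -3.92774794e-06]), 'tcp_pos': array([ 0.27541391, -0.58812827,  0.23013674]), 'orientation': array([-3.06464014e+00, -6.81716997e-01,  9.98671781e-05]), 'ft_force': array([ 0.1964765 ,  0.61784842, -0.64731451]), 'moment': array([-0.00409846, -0.02781958, -0.0222321 ]), 'finger_gap': 0.08553390551293392} 0.0187
side {'fx': 548.5586274833913, 'fy': 548.5586274833913, 'cx': 321.2300510255457, 'cy': 238.24541061959619, 'R': array([[ 0.99081862, -0.13375488,  0.01969994],
       [-0.07208104, -0.64589427, -0.76001639],
       [ 0.11437998,  0.75161841, -0.64960526]]), 't': array([-0.53114542,  0.12753506,  1.25920564])}
top {'fx': 483.0585852093217, 'fy': 483.0585852093217, 'cx': 321.4575883441177, 'cy': 241.45080493441898, 'R': array([[ 0.00333414, -0.99987417,  0.01550877],
       [-0.99891102, -0.00405186, -0.04647955],
       [ 0.04653654, -0.01533692, -0.99879884]]), 't': array([-0.00481971,  0.52460025,  1.1027529 ])}
```

View pics/side0.png

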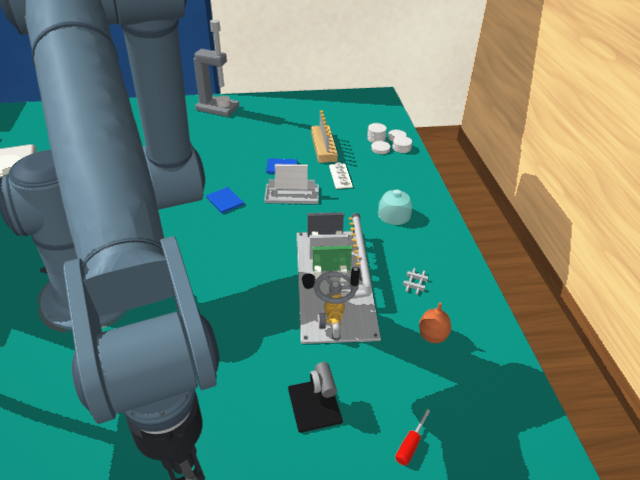

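View pics/top0.png

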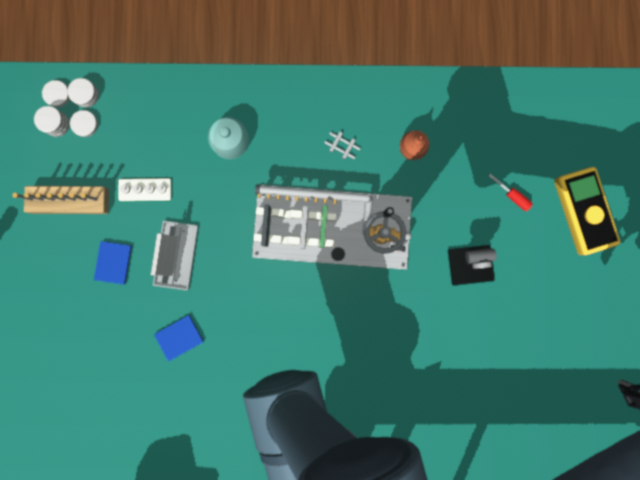

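```bash
python3 - <<'E'
import cv2
t=cv2.imread("pics/top0.png"); s=cv2.imread("pics/side0.png")
def c(im,x0,y0,x1,y1,k,n): cv2.imwrite(f"pics/{n}.png",cv2.resize(im[y0:y1,x0:x1],None,fx=k,fy=k,interpolation=cv2.INTER_CUBIC))
c(t,245,175,425,275,4.4,"t_st"); c(t,135,205,215,300,6,"t_dr")
c(s,285,200,395,350,4,"s_st"); c(s,250,150,340,215,8,"s_dr")
E
```

```text
(no output)
```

View pics/t_st.png

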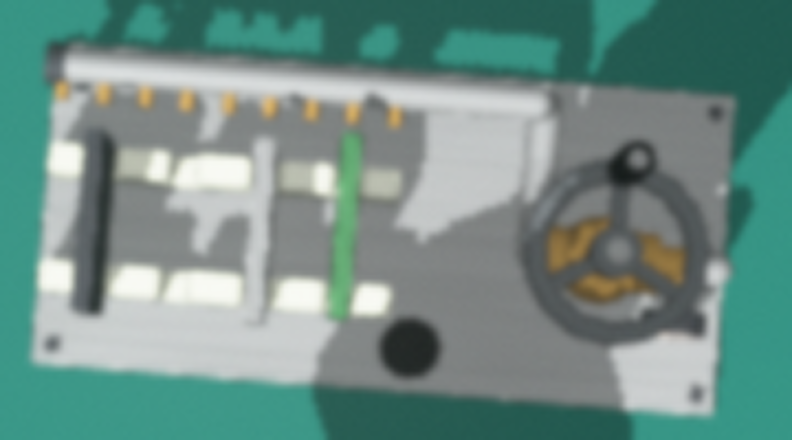

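View pics/t_dr.png

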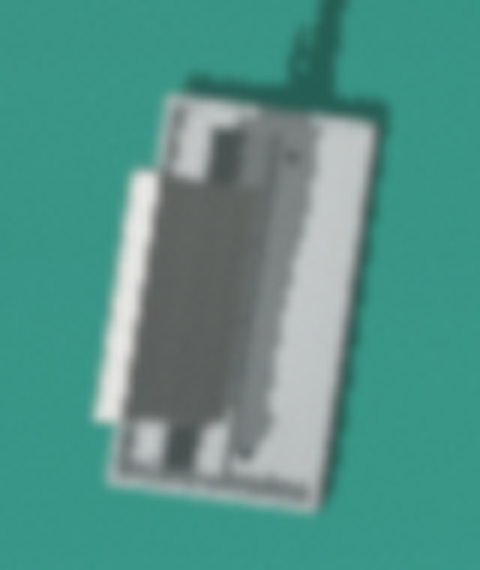

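View pics/s_st.png

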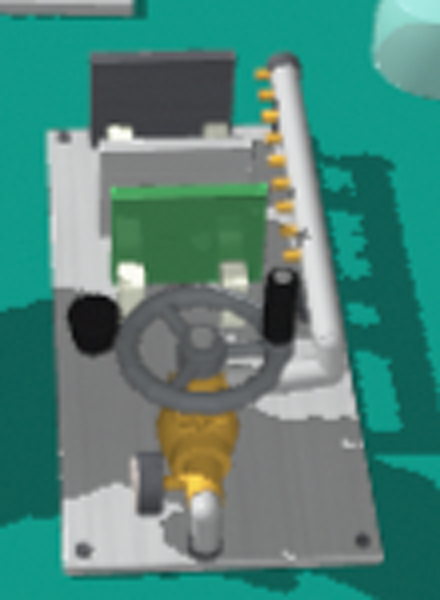

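View pics/s_dr.png

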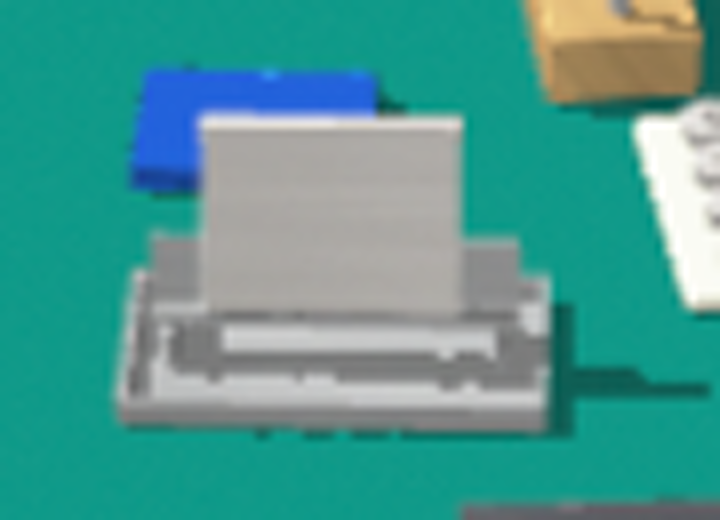

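```bash
cat > h.py <<'E'
import numpy as np, cv2
from bench import robot, eyes
from scipy.spatial.transform import Rotation as Ro
C={n:eyes.get_calibration(n) for n in("side","top")}
def ray(n,u,v):
    c=C[n]; d=np.array([(u-c["cx"])/c["fx"],(v-c["cy"])/c["fy"],1]); R=np.array(c["R"])
    return -R.T@np.array(c["t"]), R.T@d
def onz(n,uv,z):
    o,d=ray(n,*uv); return o+d*(z-o[2])/d[2]
def proj(n,X):
    c=C[n]; p=np.array(c["R"])@np.array(X)+c["t"]; return np.array([c["fx"]*p[0]/p[2]+c["cx"],c["fy"]*p[1]/p[2]+c["cy"]])
def tri(a,b):
    (o1,d1),(o2,d2)=ray("top",*a),ray("side",*b)
    s=np.linalg.lstsq(np.c_[d1,-d2],o2-o1,rcond=None)[0]
    p,q=o1+s[0]*d1,o2+s[1]*d2
    return (p+q)/2,np.linalg.norm(p-q)
def crop(x0,y0,k): return lambda u,v:((u+.5)/k+x0-.5,(v+.5)/k+y0-.5)
E
python3 - <<'E'
from h import *
np.set_printoptions(precision=4,suppress=True)
td=crop(135,205,6);ts=crop(245,175,4.4);sd=crop(250,150,8);ss=crop(285,200,4)
print("plate top ends"); a=onz("top",td(144,172),.0896);b=onz("top",td(107.5,422),.0896);print(a,b,np.hypot(*(a-b)[:2]),np.arctan2(*(a-b)[1::-1]))
# back-top edge in the side view
a2=onz("side",sd(462,119),.0896);b2=onz("side",sd(200,119),.0896);print(a2,b2)
print("tray corners top z.010")
for p in[(170,95),(382,122),(322,508),(110,485)]:print(onz("top",td(*p),.010))
print("station corners")
for p in[(735,97),(713,415),(33,362)]:print("top",onz("top",ts(*p),.008))
for p in[(48,130),(65,572),(382,560)]:print("side",onz("side",ss(*p),.008))
print("plates tops z=.092: iron,tin,glass")
for p,q in[((98,132),(88,312)),((265,138),(256,322)),((351,134),(341,318))]:
    print(onz("top",ts(*p),.092),onz("top",ts(*q),.092))
for p,q in[((92,54),(236,54)),((100,142),(254,144)),((111,188),(268,186))]:
    print("side",onz("side",ss(*p),.092),onz("side",ss(*q),.092))
print("wheel hub top z.108",onz("top",ts(620,249),.108),onz("side",ss(204,330),.108))
print("handle top z.148",onz("top",ts(640,156),.148),onz("side",ss(281,275),.148))
E
```

```text
plate top ends
[0.5372 0.3467 0.0896] [0.4482 0.3579 0.0896] 0.0896439331501278 -0.12532540990584728
[0.5424 0.3493 0.0896] [0.452  0.3587 0.0896]
tray corners top z.010
[0.5718 0.3628 0.01  ]
[0.5618 0.2815 0.01  ]
[0.4138 0.3021 0.01  ]
[0.4223 0.3829 0.01  ]
station corners
top [ 0.6303 -0.2131  0.008 ]
top [ 0.4619 -0.2006  0.008 ]
top [0.4885 0.157  0.008 ]
side [0.4925 0.1578 0.008 ]
side [ 0.4652 -0.2038  0.008 ]
side [ 0.6329 -0.2157  0.008 ]
plates tops z=.092: iron,tin,glass
[0.5996 0.1158 0.092 ] [0.5117 0.1199 0.092 ]
[0.5971 0.0343 0.092 ] [0.5071 0.0382 0.092 ]
[ 0.5993 -0.0077  0.092 ] [ 0.5092 -0.0031  0.092 ]
side [0.5175 0.1275 0.092 ] [0.6061 0.1178 0.092 ]
side [0.5125 0.0434 0.092 ] [0.6024 0.0315 0.092 ]
side [0.514 0.002 0.092] [ 0.6041 -0.0063  0.092 ]
wheel hub top z.108 [ 0.5424 -0.1369  0.108 ] [ 0.5464 -0.1332  0.108 ]
handle top z.148 [ 0.5829 -0.1404  0.148 ] [ 0.5843 -0.1377  0.148 ]
```

```bash
cat >> h.py <<'E'
def pose():
    s=robot.observe(); R=Ro.from_rotvec(s["orientation"]).as_matrix()
    return s,np.array(s["tcp_pos"]),R,np.arctan2(R[1,0],R[0,0])
def inc(X,yaw=None):
    s,p,R,y=pose(); d=R.T@(np.array(X)-p); t=0 if yaw is None else (y-yaw+np.pi)%(2*np.pi)-np.pi
    print("t",round(s["time"],2),"tcp",p.round(4),"yaw",round(y,4),"tilt",round(R[2,2],5),"inc",d.round(4),"turn",round(t,4),"gap",round(s["finger_gap"],4),"F",np.round(s["ft_force"],1))
E
python3 - <<'E'
from h import *
inc([.494,.337,.23],-.133)
inc([.385,-.126,.23],-.133)
E
```

```text
t 0.1 tcp [ 0.2754 -0.5882  0.2303] yaw 0.4378 tilt -1.0 inc [ 0.5902 -0.7453  0.0018] turn 0.5708 gap 0.0856 F [-0.3 -0.5  0.5]
t 0.1 tcp [ 0.2754 -0.5882  0.2303] yaw 0.4378 tilt -1.0 inc [ 0.2952 -0.3722  0.001 ] turn 0.5708 gap 0.0856 F [-0.3 -0.5  0.5]
```

>>> move_arm(
  increments=[
    [1,[0.036,-0.046,0],0.07],
    [1,[0.073,-0.093,0],0.14],
    [1,[0.11,-0.14,0],0.21],
    [1,[0.147,-0.186,0],0.28],
    [1,[0.184,-0.232,0],0.35],
    [1,[0.221,-0.279,0],0.42],
    [1,[0.258,-0.325,0],0.5],
    [1,[0.295,-0.372,0],0.571],
  ],
  force=20,
)

```text
time: 1.1
tcp_pos: [0.3849, -0.1248, 0.2311]
orientation: [-3.134, 0.214, -0.0]
ft_force: [1.0, -0.1, -0.0]
finger_gap: 0.0856
```

```bash
python3 - <<'E'
from h import *
inc([.494,.337,.15],-.133)
print(robot.observe()["joint_pos"])
E
```

```text
t 1.1 tcp [ 0.3849 -0.1248  0.2311] yaw -0.1363 tilt -1.0 inc [ 0.0453 -0.4724  0.0811] turn -0.0033 gap 0.0856 F [ 1.  -0.1 -0. ]
[-5.95660407e-01 -3.79773292e-01  2.15097018e+00  1.71749194e-04
  1.37016293e+00  1.11141072e+00]
```

>>> move_arm(
  increments=[
    [1,[0.006,-0.06,0],0],
    [1,[0.012,-0.12,0],0],
    [1,[0.018,-0.18,0],0],
    [1,[0.024,-0.24,0],0],
    [1,[0.03,-0.3,0],0],
    [1,[0.036,-0.36,0.02],0],
    [1,[0.041,-0.42,0.05],0],
    [1,[0.045,-0.472,0.08],-0.003],
  ],
)

```text
time: 2.1
tcp_pos: [0.4919, 0.3343, 0.1522]
orientation: [-3.135, 0.203, -0.001]
ft_force: [0.5, -0.6, 0.6]
finger_gap: 0.0856
```

```bash
python3 - <<'E'
from h import *
inc([.494,.337,.056],-.133)
a=eyes.get_image("side")[:,:,::-1];b=eyes.get_image("top")[:,:,::-1]
f=lambda im,x0,y0,x1,y1,k:cv2.resize(im[y0:y1,x0:x1],None,fx=k,fy=k,interpolation=cv2.INTER_CUBIC)
p=f(a,230,100,340,220,3.6);q=f(b,130,200,240,320,3.6)
cv2.imwrite("pics/a1.png",np.hstack([p,q]))
E
```

```text
t 2.1 tcp [0.4919 0.3343 0.1522] yaw -0.1296 tilt -1.0 inc [ 0.0016 -0.003   0.0962] turn 0.0034 gap 0.0856 F [ 0.5 -0.6  0.6]
```

View pics/a1.png

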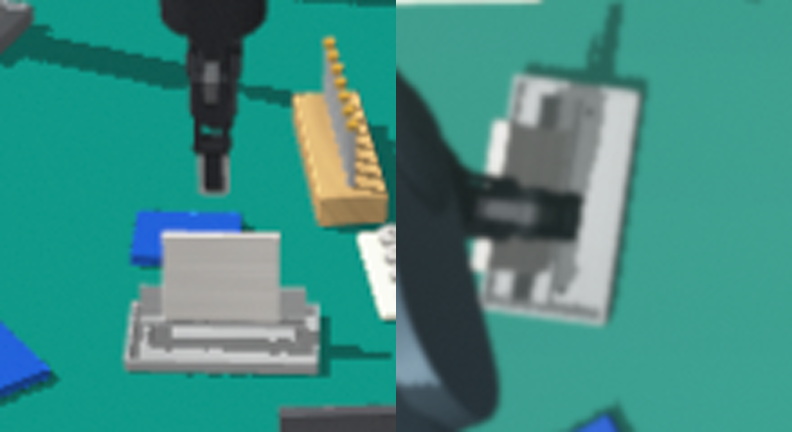

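>>> move_arm(
  increments=[
    [1,[0,0,0.04],0],
    [1,[0,0,0.07],0],
    [1,[0,0,0.094],0],
    [1,[0,0,0.094],0],
  ],
)

```text
time: 2.7
tcp_pos: [0.4902, 0.3309, 0.0573]
orientation: [3.133, -0.205, -0.006]
ft_force: [-0.2, 0.1, 0.1]
finger_gap: 0.0855
```

>>> move_arm(
  increments=[
    [-1,[0,0,0],0],
    [-1,[0,0,0],0],
    [-1,[0,0,0],0],
    [-1,[0,0,0],0],
  ],
  force=20,
)

```text
time: 3.2
tcp_pos: [0.492, 0.3324, 0.0596]
orientation: [-3.134, 0.204, -0.002]
ft_force: [-0.2, 0.4, 0.5]
finger_gap: 0.0123
```

```bash
cat >> h.py <<'E'
def look(fn,S,T,k=3.6):
    out=[]
    for n,b in(("side",S),("top",T)):
        im=eyes.get_image(n)[:,:,::-1]; cv2.imwrite(f"pics/{fn}_{n}_full.png",im)
        out.append(cv2.resize(im[b[1]:b[3],b[0]:b[2]],None,fx=k,fy=k,interpolation=cv2.INTER_CUBIC))
    cv2.imwrite(f"pics/{fn}.png",np.hstack(out))
E
python3 - <<'E'
from h import *
inc([.494,.337,.056],-.133)
look("a2",(230,100,340,220),(130,200,240,320))
E
```

```text
t 3.2 tcp [0.492  0.3324 0.0596] yaw -0.1301 tilt -1.0 inc [ 0.0013 -0.0048  0.0036] turn 0.0029 gap 0.0123 F [-0.2  0.4  0.5]
```

View pics/a2.png

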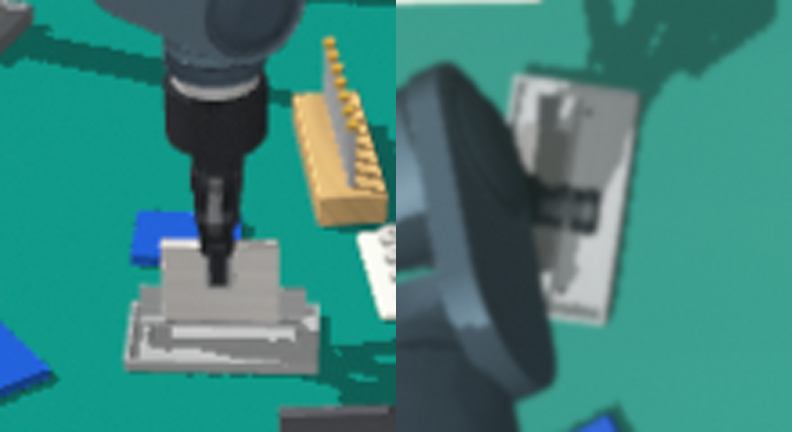

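>>> move_arm(
  increments=[
    [-1,[0,0,-0.01],0],
    [-1,[0,0.004,-0.03],0],
    [-1,[0,0.004,-0.06],0],
    [-1,[0,0.004,-0.11],0],
    [-1,[0,0.004,-0.14],0],
    [-1,[0,0.004,-0.14],0],
  ],
  force=50,
)

```text
time: 4.05
tcp_pos: [0.4928, 0.3287, 0.2029]
orientation: [-3.132, 0.204, -0.01]
ft_force: [-1.0, -0.6, -3.4]
finger_gap: 0.0093
```

```bash
python3 - <<'E'
from h import *
inc([.558,.078,.2],-.074)
look("a3",(230,60,340,180),(130,200,240,320))
inc([.558,.078,.2],-.074)
E
```

```text
t 4.05 tcp [0.4928 0.3287 0.2029] yaw -0.1303 tilt -0.99998 inc [0.0972 0.2401 0.0027] turn -0.0563 gap 0.0093 F [-1.  -0.6 -3.4]
t 4.15 tcp [0.4904 0.3277 0.1981] yaw -0.1303 tilt -1.0 inc [ 0.0995  0.2388 -0.0018] turn -0.0563 gap 0.0094 F [ 0.2 -0.9 -4.6]
```

View pics/a3.png

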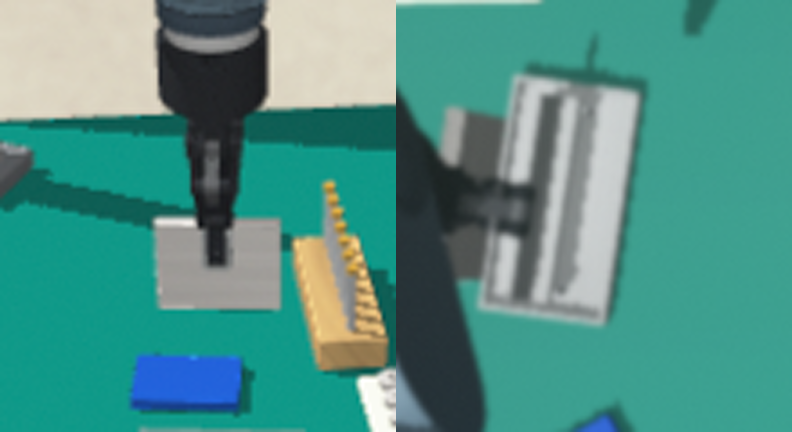

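>>> move_arm(
  increments=[
    [-1,[0.02,0.048,0],-0.01],
    [-1,[0.04,0.096,0],-0.02],
    [-1,[0.06,0.144,0],-0.03],
    [-1,[0.08,0.192,0],-0.045],
    [-1,[0.098,0.239,0],-0.056],
    [-1,[0.098,0.239,0],-0.056],
    [-1,[0.098,0.239,0],-0.056],
  ],
)

```text
time: 5.03
tcp_pos: [0.5561, 0.0788, 0.197]
orientation: [-3.139, 0.117, 0.006]
ft_force: [0.6, 0.6, -3.3]
finger_gap: 0.0095
```

```bash
python3 - <<'E'
from h import *
f=crop(230,60,3.6)
for p in[(157,309),(280,309),(154,218),(278,218)]:
    o,d=ray("side",*f(*p)); s=(.323-o[1])/d[1]; print((o+d*s).round(4))
inc([.558,.078,.2],-.074)
look("a4",(270,100,390,250),(240,165,360,315),3.2)
inc([.558,.078,.2],-.074)
E
```

```text
[0.449  0.323  0.1716]
[0.5394 0.323  0.1661]
[0.4496 0.323  0.2454]
[0.5377 0.323  0.2407]
t 5.03 tcp [0.5561 0.0788 0.197 ] yaw -0.0747 tilt -0.99999 inc [ 0.002   0.0006 -0.003 ] turn -0.0007 gap 0.0095 F [ 0.6  0.6 -3.3]
t 5.12 tcp [0.5564 0.0796 0.1978] yaw -0.0729 tilt -1.0 inc [ 0.0017  0.0014 -0.0022] turn 0.0011 gap 0.0092 F [ 0.2 -0.4 -3.8]
```

View pics/a4.png

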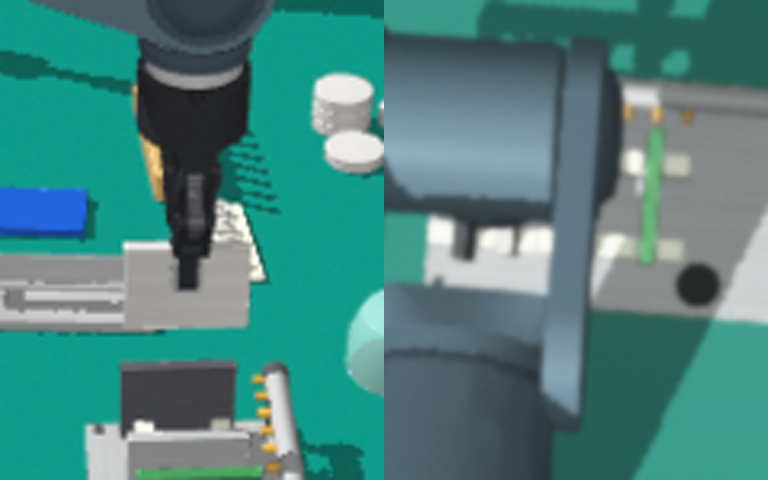

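>>> move_arm(
  increments=[
    [-1,[0.001,0.001,0.04],0],
    [-1,[0.001,0.001,0.08],0],
    [-1,[0.001,0.001,0.11],0],
    [-1,[0.001,0.001,0.11],0],
    [-1,[0.001,0.001,0.11],0],
  ],
)

```text
time: 5.75
tcp_pos: [0.5591, 0.0781, 0.0904]
orientation: [-3.139, 0.115, -0.003]
ft_force: [-0.4, -0.2, -3.5]
finger_gap: 0.0093
```

```bash
python3 - <<'E'
from h import *
inc([.558,.078,.085],-.074)
look("a5",(280,160,390,290),(240,165,360,295),3.4)
a=cv2.imread("pics/a5_side_full.png")[190:270,290:380]
cv2.imwrite("pics/a5z.png",cv2.resize(a,None,fx=7,fy=7,interpolation=cv2.INTER_CUBIC))
inc([.558,.078,.085],-.074)
E
```

```text
t 5.75 tcp [0.5591 0.0781 0.0904] yaw -0.0731 tilt -1.0 inc [-0.0011  0.0002  0.0054] turn 0.0009 gap 0.0093 F [-0.4 -0.2 -3.5]
t 5.85 tcp [0.5597 0.0778 0.0911] yaw -0.0735 tilt -0.99999 inc [-0.0018 -0.0001  0.0061] turn 0.0005 gap 0.0092 F [ 0.3 -0.3 -4. ]
```

View pics/a5z.png

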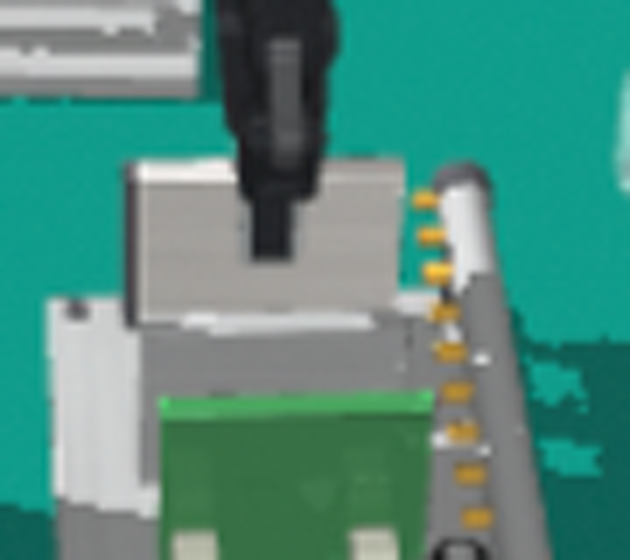

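>>> move_arm(
  increments=[
    [-1,[0,0,0.008],0],
    [-1,[0,0,0.016],0],
    [-1,[0,0,0.022],0],
    [-1,[0,0,0.022],0],
  ],
)

```text
time: 6.35
tcp_pos: [0.5576, 0.0774, 0.0661]
orientation: [-3.139, 0.117, 0.003]
ft_force: [-0.5, 1.0, -4.6]
finger_gap: 0.009
```

```bash
python3 - <<'E'
from h import *
inc([.558,.078,.058],-.074)
E
```

```text
t 6.35 tcp [0.5576 0.0774 0.0661] yaw -0.0743 tilt -1.0 inc [ 0.0004 -0.0006  0.0081] turn -0.0003 gap 0.009 F [-0.5  1.  -4.6]
```

>>> move_arm(
  increments=[
    [-1,[0,0,0.003],0],
    [-1,[0,0,0.006],0],
    [-1,[0,0,0.006],0],
  ],
)

```text
time: 6.72
tcp_pos: [0.5581, 0.0775, 0.0607]
orientation: [-3.139, 0.117, 0.001]
ft_force: [-0.2, -0.2, -4.1]
finger_gap: 0.0095
```

>>> move_arm(
  increments=[
    [-1,[0,0,0.002],0],
    [-1,[0,0,0.003],0],
    [-1,[0,0,0.003],0],
  ],
)

```text
time: 7.1
tcp_pos: [0.5585, 0.0775, 0.0585]
orientation: [3.139, -0.116, 0.0]
ft_force: [-2.2, 0.2, 1.2]
finger_gap: 0.0096
```

>>> move_arm(
  increments=[
    [-1,[0,0,0.0015],0],
    [-1,[0,0,0.0015],0],
    [-1,[0,0,0.0015],0],
  ],
)

```text
time: 7.48
tcp_pos: [0.5586, 0.0775, 0.0584]
orientation: [3.139, -0.116, -0.0]
ft_force: [-7.0, 0.1, 10.9]
finger_gap: 0.0091
```

```bash
python3 - <<'E'
from h import *
inc([.558,.078,.058],-.074)
look("a6",(280,160,390,290),(240,165,360,295),3.4)
a=cv2.imread("pics/a6_side_full.png")[190:270,290:380]
cv2.imwrite("pics/a6z.png",cv2.resize(a,None,fx=7,fy=7,interpolation=cv2.INTER_CUBIC))
E
```

```text
t 7.47 tcp [0.5586 0.0775 0.0584] yaw -0.0739 tilt -1.0 inc [-0.0006 -0.0005  0.0004] turn 0.0001 gap 0.0091 F [-7.   0.1 10.9]
```

View pics/a6z.png

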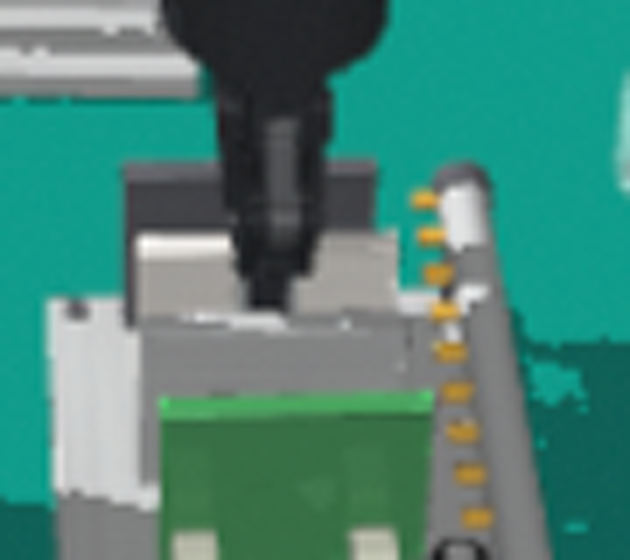

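>>> move_arm(
  increments=[
    [-1,[0,0,-0.0015],0],
    [-0.4,[0,0,-0.0015],0],
    [-0.4,[0,0,-0.0015],0],
    [-0.4,[0,0,-0.0015],0],
    [-0.4,[0,0,-0.02],0],
    [-0.4,[0,0,-0.06],0],
    [-0.4,[0,0,-0.12],0],
    [-0.4,[0,0,-0.14],0],
  ],
)

```text
time: 8.57
tcp_pos: [0.5608, 0.0774, 0.2027]
orientation: [3.139, -0.116, 0.015]
ft_force: [-0.5, 0.2, -0.1]
finger_gap: 0.0262
```

```bash
python3 - <<'E'
from h import *
inc([.584,-.139,.2],-.074)
look("a7",(280,160,390,290),(240,165,360,295),3.4)
a=cv2.imread("pics/a7_side_full.png")[190:270,290:380]
cv2.imwrite("pics/a7z.png",cv2.resize(a,None,fx=7,fy=7,interpolation=cv2.INTER_CUBIC))
inc([.584,-.139,.2],-.074)
E
```

```text
t 8.57 tcp [0.5608 0.0774 0.2027] yaw -0.0741 tilt -0.99996 inc [0.0391 0.214  0.003 ] turn -0.0001 gap 0.0262 F [-0.5  0.2 -0.1]
t 8.68 tcp [0.5602 0.0774 0.2006] yaw -0.0741 tilt -0.99997 inc [0.0397 0.214  0.0009] turn -0.0001 gap 0.0256 F [ 0.2  0.1 -0.5]
```

View pics/a7z.png

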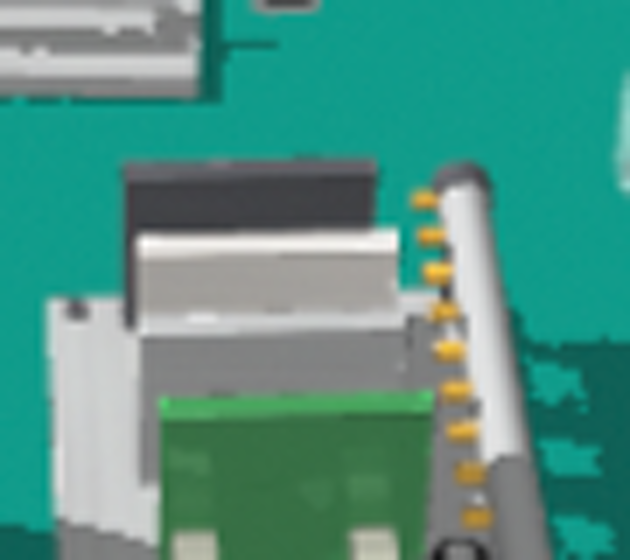

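>>> move_arm(
  increments=[
    [-0.4,[0.01,0.05,0],0],
    [-0.4,[0.02,0.1,0],0],
    [0.2,[0.03,0.15,0],0],
    [0.2,[0.037,0.2,0],0],
    [0.2,[0.0375,0.215,0],0],
    [0.2,[0.0375,0.215,0],0],
    [0.2,[0.0375,0.215,0],0],
  ],
)

```text
time: 9.55
tcp_pos: [0.5793, -0.1383, 0.1957]
orientation: [-3.139, 0.115, 0.002]
ft_force: [-0.7, -0.2, 0.2]
finger_gap: 0.0514
```

```bash
python3 - <<'E'
from h import *
inc([.583,-.140,.114],-.074)
look("a8",(280,180,400,330),(230,170,430,320),2.4)
for n,b in(("side",(285,170,395,310)),("top",(245,175,425,275))):
    a=cv2.imread(f"pics/a8_{n}_full.png")[b[1]:b[3],b[0]:b[2]]
    cv2.imwrite(f"pics/a8{n}.png",cv2.resize(a,None,fx=4.2,fy=4.2,interpolation=cv2.INTER_CUBIC))
inc([.583,-.140,.114],-.074)
E
```

```text
t 9.55 tcp [ 0.5793 -0.1383  0.1957] yaw -0.0729 tilt -1.0 inc [0.0039 0.0015 0.0817] turn 0.0011 gap 0.0514 F [-0.7 -0.2  0.2]
t 9.65 tcp [ 0.5796 -0.1382  0.1962] yaw -0.0723 tilt -1.0 inc [0.0035 0.0015 0.0822] turn 0.0017 gap 0.0517 F [0.  0.7 0.6]
```

View pics/a8side.png

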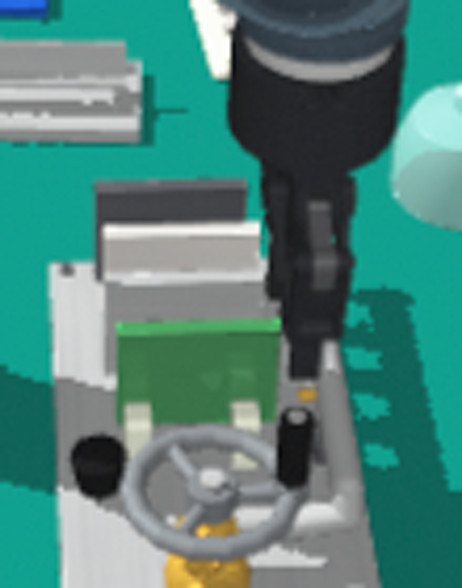

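View pics/a8top.png

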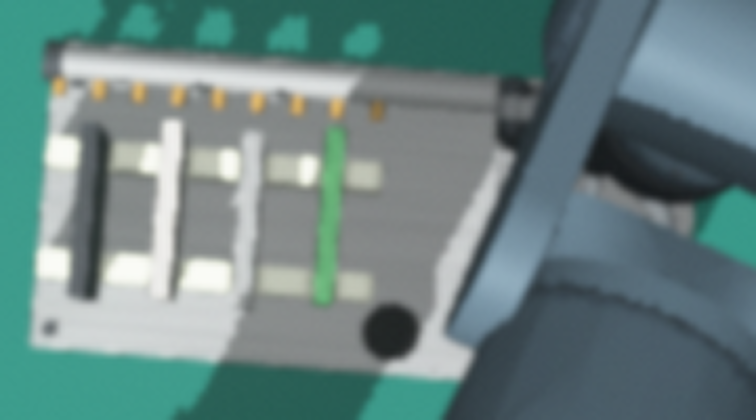

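>>> move_arm(
  increments=[
    [0.2,[0.0035,0.0015,0.03],0],
    [0.2,[0.0035,0.0015,0.06],0],
    [0.2,[0.0035,0.0015,0.082],0],
    [0.2,[0.0035,0.0015,0.082],0],
  ],
)

```text
time: 10.15
tcp_pos: [0.5818, -0.1398, 0.1125]
orientation: [-3.138, 0.114, 0.006]
ft_force: [0.2, -0.3, 0.1]
finger_gap: 0.0512
```

```bash
python3 - <<'E'
from h import *
# plate height check by triangulating top-edge corners
inc([.583,-.140,.114],-.074)
look("a9",(280,180,400,330),(230,170,430,320),2.4)
a=cv2.imread("pics/a9_side_full.png")[190:310,300:400]
cv2.imwrite("pics/a9z.png",cv2.resize(a,None,fx=5,fy=5,interpolation=cv2.INTER_CUBIC))
E
```

```text
t 10.15 tcp [ 0.5818 -0.1398  0.1125] yaw -0.0728 tilt -0.99999 inc [ 0.0012  0.0001 -0.0015] turn 0.0012 gap 0.0512 F [ 0.2 -0.3  0.1]
```

View pics/a9z.png

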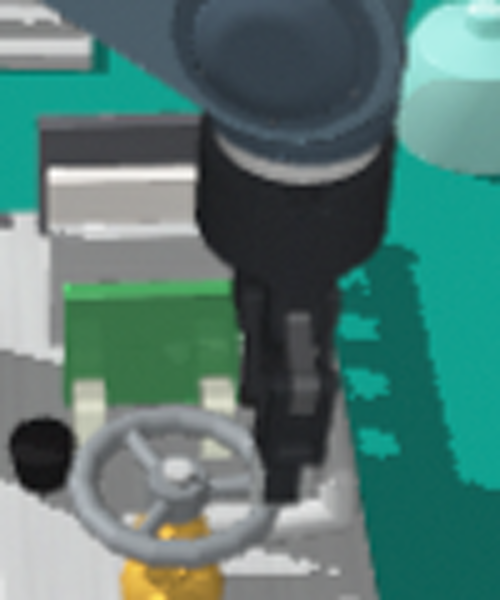

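>>> move_arm(
  increments=[
    [-1,[0,0,0],0],
    [-1,[0,0,0],0],
    [-1,[0,0,0],0],
    [-1,[0,0,0],0],
  ],
  force=30,
)

```text
time: 10.75
tcp_pos: [0.5838, -0.1417, 0.1158]
orientation: [3.139, -0.117, 0.003]
ft_force: [-0.8, 1.1, 6.4]
finger_gap: 0.0174
```

```bash
python3 - <<'E'
from h import *
inc([.543,-.137,.1133],-.074)
look("a10",(280,180,400,330),(230,170,430,320),2.4)
a=cv2.imread("pics/a10_side_full.png")[190:310,300:400]
cv2.imwrite("pics/a10z.png",cv2.resize(a,None,fx=5,fy=5,interpolation=cv2.INTER_CUBIC))
inc([.543,-.137,.1133],-.074)
E
```

```text
t 10.75 tcp [ 0.5838 -0.1417  0.1158] yaw -0.0742 tilt -1.0 inc [-0.0411 -0.0016  0.0024] turn -0.0002 gap 0.0174 F [-0.8  1.1  6.4]
t 10.85 tcp [ 0.5838 -0.1416  0.1158] yaw -0.0742 tilt -1.0 inc [-0.0411 -0.0016  0.0024] turn -0.0002 gap 0.0169 F [-0.2  1.3  4.9]
```

View pics/a10z.png

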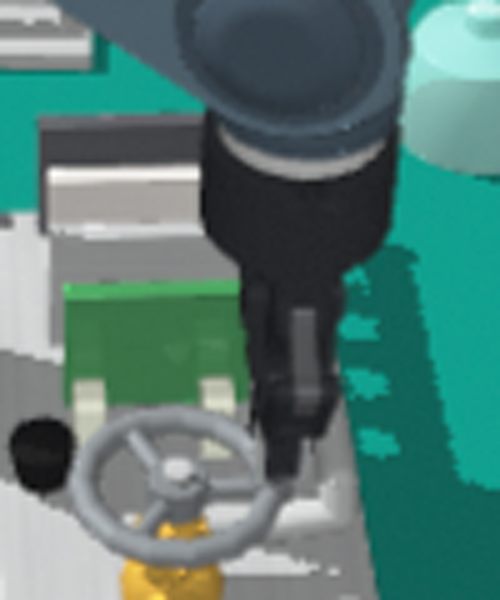

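```bash
cat >> h.py <<'E'
def arc(phi0,steps,r=40.0):
    # displacement mm in tool axes (tool x = station x, tool y = - station y)
    return [[round((r*(np.cos(phi0+s)-np.cos(phi0)))/1e3,4),round(-(r*(np.sin(phi0+s)-np.sin(phi0)))/1e3,4)] for s in steps]
E
python3 - <<'E'
from h import *
print(arc(-.041,-np.deg2rad(15)*np.arange(1,9)))
E
```

```text
[[np.float64(-0.0018), np.float64(0.0103)], [np.float64(-0.0062), np.float64(0.0198)], [np.float64(-0.0129), np.float64(0.0278)], [np.float64(-0.0214), np.float64(0.0338)], [np.float64(-0.0312), np.float64(0.0374)], [np.float64(-0.0416), np.float64(0.0383)], [np.float64(-0.0519), np.float64(0.0365)], [np.float64(-0.0614), np.float64(0.0322)]]
```

>>> move_arm(
  increments=[
    [-1,[-0.0005,0.005,0],0],
    [-1,[-0.0018,0.0103,0],0],
    [-1,[-0.0037,0.015,0],0],
    [-1,[-0.0062,0.0198,0],0],
    [-1,[-0.0129,0.0278,0],0],
    [-1,[-0.0214,0.0338,0],0],
    [-1,[-0.0214,0.0338,0],0],
  ],
  force=50,
)

```text
time: 11.72
tcp_pos: [0.5592, -0.1748, 0.1158]
orientation: [3.138, -0.117, 0.002]
ft_force: [-0.6, 1.0, 8.4]
finger_gap: 0.0171
```

```bash
python3 - <<'E'
from h import *
inc([.543,-.137,.1133],-.074)
look("b1",(280,180,400,330),(230,170,430,320),2.4)
a=cv2.imread("pics/b1_side_full.png")[190:310,300:400]
cv2.imwrite("pics/b1z.png",cv2.resize(a,None,fx=5,fy=5,interpolation=cv2.INTER_CUBIC))
E
```

```text
t 11.72 tcp [ 0.5592 -0.1748  0.1158] yaw -0.0748 tilt -1.0 inc [-0.019  -0.0365  0.0025] turn -0.0008 gap 0.0171 F [-0.6  1.   8.4]
```

View pics/b1z.png

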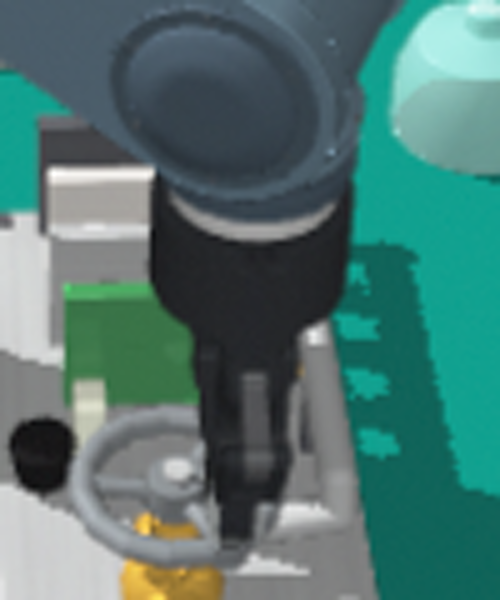

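```bash
python3 - <<'E'
from h import *
for p in arc(-1.107,-np.deg2rad(15)*np.arange(1,8)): print([float(x) for x in p])
E
```

```text
[-0.0099, 0.0034]
[-0.0203, 0.0042]
[-0.0305, 0.0022]
[-0.0399, -0.0024]
[-0.0478, -0.0092]
[-0.0537, -0.0179]
[-0.0571, -0.0277]
```

>>> move_arm(
  increments=[
    [-1,[-0.0099,0.0034,0],0],
    [-1,[-0.0203,0.0042,0],0],
    [-1,[-0.0305,0.0022,0],0],
    [-1,[-0.0399,-0.0024,0],0],
    [-1,[-0.0478,-0.0092,0],0],
    [-1,[-0.0537,-0.0179,0],0],
    [-1,[-0.0537,-0.0179,0],0],
  ],
)

```text
time: 12.7
tcp_pos: [0.5068, -0.1524, 0.1158]
orientation: [3.138, -0.116, 0.001]
ft_force: [-1.4, 1.2, 10.7]
finger_gap: 0.0166
```

```bash
python3 - <<'E'
from h import *
inc([.544,-.138,.1133],-.074)
s,p,R,y=pose(); v=p[:2]-[.544,-.138]; print(np.hypot(*v),np.arctan2(v[1],v[0])+.074)
look("b2",(280,180,400,330),(230,170,430,320),2.4)
a=cv2.imread("pics/b2_side_full.png")[190:310,300:400]
cv2.imwrite("pics/b2z.png",cv2.resize(a,None,fx=5,fy=5,interpolation=cv2.INTER_CUBIC))
inc([.544,-.138,.1133],-.074)
E
```

```text
t 12.7 tcp [ 0.5068 -0.1524  0.1158] yaw -0.074 tilt -1.0 inc [ 0.0361 -0.0171  0.0025] turn 0.0 gap 0.0166 F [-1.4  1.2 10.7]
0.03992704646552795 -2.6991247653560477
t 12.8 tcp [ 0.5068 -0.1524  0.1158] yaw -0.0742 tilt -1.0 inc [ 0.0361 -0.0171  0.0025] turn -0.0002 gap 0.0168 F [-2.4  1.4 11. ]
```

View pics/b2z.png

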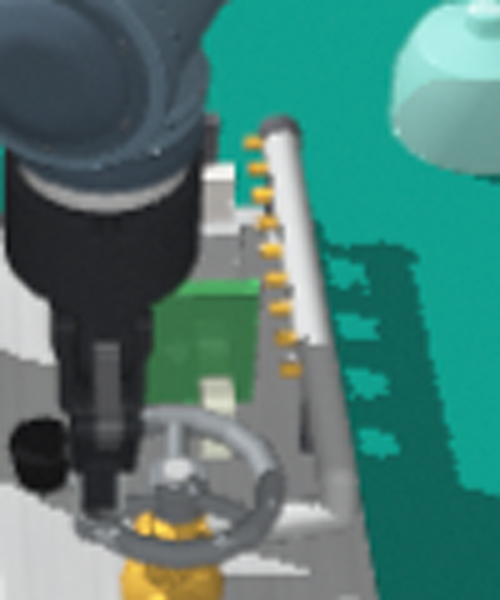

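```bash
python3 - <<'E'
from h import *
for p in arc(-2.699,-np.array([.1,.2,.3,.36,.4,.44,.48,.52,.56])): print([float(x) for x in p])
E
```

```text
[-0.0015, -0.0037]
[-0.0027, -0.0075]
[-0.0034, -0.0114]
[-0.0037, -0.0138]
[-0.0038, -0.0154]
[-0.0039, -0.017]
[-0.0038, -0.0186]
[-0.0037, -0.0202]
[-0.0036, -0.0218]
```

>>> move_arm(
  increments=[
    [-1,[-0.0015,-0.0037,-0.001],0],
    [-1,[-0.0027,-0.0075,-0.001],0],
    [-1,[-0.0034,-0.0114,-0.0015],0],
    [-1,[-0.0037,-0.0138,-0.0015],0],
    [-1,[-0.0037,-0.0138,-0.0015],0],
    [-1,[-0.0037,-0.0138,-0.0015],0],
  ],
)

```text
time: 13.55
tcp_pos: [0.504, -0.1374, 0.1159]
orientation: [-3.139, 0.116, 0.002]
ft_force: [-1.8, -0.2, 5.1]
finger_gap: 0.0168
```

```bash
cat >>h.py <<'E'
def st(c=(.544,-.138)):
    s,p,R,y=pose(); v=p[:2]-np.array(c); ph=np.arctan2(v[1],v[0])+.074
    print("t",round(s["time"],2),p.round(4),"r",np.hypot(*v).round(4),"phi",ph.round(4),"theta mod 2pi",((ph-np.pi)%(2*np.pi)).round(4),"F",np.round(s["ft_force"],1),"gap",round(s["finger_gap"],4))
E
python3 -c "
from h import *
st()"
```

```text
t 13.55 [ 0.504  -0.1374  0.1159] r 0.04 phi 3.2017 theta mod 2pi 0.0601 F [-1.8 -0.2  5.1] gap 0.0168
```

>>> move_arm(
  increments=[
    [-1,[0,-0.0016,0],0],
    [-1,[0,-0.0016,0],0],
    [-1,[0,-0.0016,0],0],
  ],
)

```text
time: 13.92
tcp_pos: [0.504, -0.136, 0.1159]
orientation: [-3.139, 0.116, 0.002]
ft_force: [-3.4, -1.3, 5.3]
finger_gap: 0.0165
```

>>> move_arm(
  increments=[
    [-1,[0,-0.0016,0],0],
    [-1,[0,-0.0016,0],0],
    [-1,[0,-0.0016,0],0],
  ],
)

```text
time: 14.3
tcp_pos: [0.5041, -0.1347, 0.1159]
orientation: [3.139, -0.116, -0.002]
ft_force: [-3.5, -2.9, 5.0]
finger_gap: 0.0166
```

```bash
python3 -c "
from h import *
st()"
```

```text
t 14.3 [ 0.5041 -0.1347  0.1159] r 0.04 phi 3.1324 theta mod 2pi 6.274 F [-3.5 -2.9  5. ] gap 0.0166
```

Near 0 by geometry; keep pressing gently to feel the stop.

>>> move_arm(
  increments=[
    [-1,[0,-0.0016,0],0],
    [-1,[0,-0.0016,0],0],
    [-1,[0,-0.0016,0],0],
  ],
)

```text
time: 14.68
tcp_pos: [0.5041, -0.1345, 0.1159]
orientation: [3.136, -0.116, -0.002]
ft_force: [-4.1, -9.2, 4.5]
finger_gap: 0.0163
```

>>> move_arm(
  increments=[
    [-1,[0,-0.0016,0],0],
    [-1,[0,-0.0016,0],0],
    [-1,[0,-0.0016,0],0],
  ],
)

```text
time: 15.05
tcp_pos: [0.5042, -0.1344, 0.1159]
orientation: [3.133, -0.115, -0.002]
ft_force: [-5.4, -14.1, 1.9]
finger_gap: 0.0169
```

```bash
python3 -c "
from h import *
st()"
```

```text
t 15.05 [ 0.5042 -0.1344  0.1159] r 0.04 phi 3.1253 theta mod 2pi 6.2669 F [ -5.4 -14.1   1.9] gap 0.0169
```

```bash
python3 - <<'E'
from h import *
for k in range(3):
    print(k,[[float(x) for x in p] for p in arc(3.04+k*2*np.pi/3,np.deg2rad(15)*np.arange(1,9))])
E
```

```text
0 [[0.0003, 0.0104], [0.0033, 0.0204], [0.0088, 0.0293], [0.0164, 0.0365], [0.0256, 0.0414], [0.0357, 0.0439], [0.0462, 0.0435], [0.0562, 0.0405]]
1 [[0.0089, -0.0055], [0.0161, -0.0131], [0.021, -0.0223], [0.0234, -0.0324], [0.0231, -0.0429], [0.0201, -0.0529], [0.0146, -0.0618], [0.007, -0.0689]]
2 [[-0.0092, -0.005], [-0.0194, -0.0074], [-0.0298, -0.0071], [-0.0398, -0.0041], [-0.0487, 0.0014], [-0.0558, 0.009], [-0.0608, 0.0182], [-0.0632, 0.0284]]
```

>>> move_arm(
  increments=[
    [-1,[0.0003,0.0104,0],0],
    [-1,[0.0033,0.0204,0],0],
    [-1,[0.0088,0.0293,0],0],
    [-1,[0.0164,0.0365,0],0],
    [-1,[0.0256,0.0414,0],0],
    [-1,[0.0357,0.0439,0],0],
    [-1,[0.0462,0.0435,0],0],
    [-1,[0.0562,0.0405,0],0],
  ],
)

```text
time: 16.05
tcp_pos: [0.5576, -0.1754, 0.1158]
orientation: [-3.138, 0.117, 0.003]
ft_force: [-3.8, 1.6, 7.7]
finger_gap: 0.0171
```

```bash
python3 -c "
from h import *
st()"
```

```text
t 16.05 [ 0.5576 -0.1754  0.1158] r 0.0398 phi -1.1481 theta mod 2pi 1.9935 F [-3.8  1.6  7.7] gap 0.0171
```

>>> move_arm(
  increments=[
    [-1,[0.0089,-0.0055,0],0],
    [-1,[0.0161,-0.0131,0],0],
    [-1,[0.021,-0.0223,0],0],
    [-1,[0.0234,-0.0324,0],0],
    [-1,[0.0231,-0.0429,0],0],
    [-1,[0.0201,-0.0529,0],0],
    [-1,[0.0146,-0.0618,0],0],
    [-1,[0.007,-0.0689,0],0],
  ],
)

```text
time: 17.05
tcp_pos: [0.5698, -0.1071, 0.1159]
orientation: [-3.139, 0.116, -0.001]
ft_force: [0.7, -3.6, 2.3]
finger_gap: 0.0165
```

```bash
python3 -c "
from h import *
st()"
```

```text
t 17.05 [ 0.5698 -0.1071  0.1159] r 0.0402 phi 0.9499 theta mod 2pi 4.0915 F [ 0.7 -3.6  2.3] gap 0.0165
```

>>> move_arm(
  increments=[
    [-1,[-0.0092,-0.005,0],0],
    [-1,[-0.0194,-0.0074,0],0],
    [-1,[-0.0298,-0.0071,0],0],
    [-1,[-0.0398,-0.0041,0],0],
    [-1,[-0.0487,0.0014,0],0],
    [-1,[-0.0558,0.009,0],0],
    [-1,[-0.0608,0.0182,0],0],
    [-1,[-0.0632,0.0284,0],0],
  ],
)

```text
time: 18.05
tcp_pos: [0.5043, -0.1319, 0.1159]
orientation: [-3.139, 0.117, 0.001]
ft_force: [4.2, 2.7, 0.9]
finger_gap: 0.0166
```

```bash
python3 - <<'E'
from h import *
st()
look("b3",(280,180,400,330),(230,170,430,320),2.4)
a=cv2.imread("pics/b3_side_full.png")[190:310,300:400]
cv2.imwrite("pics/b3z.png",cv2.resize(a,None,fx=5,fy=5,interpolation=cv2.INTER_CUBIC))
st()
E
```

```text
t 18.05 [ 0.5043 -0.1319  0.1159] r 0.0401 phi 3.0625 theta mod 2pi 6.2041 F [4.2 2.7 0.9] gap 0.0166
t 18.15 [ 0.5043 -0.133   0.1159] r 0.0401 phi 3.0898 theta mod 2pi 6.2314 F [-0.8 -3.3  2.3] gap 0.0165
```

View pics/b3z.png

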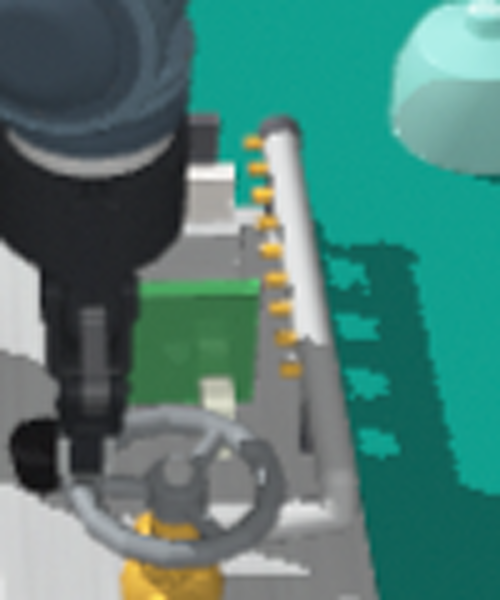

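>>> move_arm(
  increments=[
    [-1,[0.0003,0.0104,0],0],
    [-1,[0.0033,0.0204,0],0],
    [-1,[0.0088,0.0293,0],0],
    [-1,[0.0164,0.0365,0],0],
    [-1,[0.0256,0.0414,0],0],
    [-1,[0.0357,0.0439,0],0],
    [-1,[0.0462,0.0435,0],0],
    [-1,[0.0562,0.0405,0],0],
  ],
)

```text
time: 19.15
tcp_pos: [0.5576, -0.1756, 0.1158]
orientation: [-3.138, 0.116, 0.005]
ft_force: [-6.1, 6.0, 8.2]
finger_gap: 0.0167
```

>>> move_arm(
  increments=[
    [-1,[0.0089,-0.0055,0],0],
    [-1,[0.0161,-0.0131,0],0],
    [-1,[0.021,-0.0223,0],0],
    [-1,[0.0234,-0.0324,0],0],
    [-1,[0.0231,-0.0429,0],0],
    [-1,[0.0201,-0.0529,0],0],
    [-1,[0.0146,-0.0618,0],0],
    [-1,[0.007,-0.0689,0],0],
  ],
)

```text
time: 20.15
tcp_pos: [0.57, -0.1073, 0.116]
orientation: [3.139, -0.116, 0.002]
ft_force: [0.1, -3.9, 0.7]
finger_gap: 0.0168
```

```bash
python3 -c "
from h import *
st()
inc([.544,-.138,.1158],-.074)"
```

```text
t 20.15 [ 0.57   -0.1073  0.116 ] r 0.0402 phi 0.9422 theta mod 2pi 4.0838 F [ 0.1 -3.9  0.7] gap 0.0168
t 20.15 tcp [ 0.57   -0.1073  0.116 ] yaw -0.074 tilt -1.0 inc [-0.0237  0.0325  0.0001] turn -0.0 gap 0.0168 F [ 0.1 -3.9  0.7]
```

>>> move_arm(
  increments=[
    [-1,[-0.0092,-0.005,0],0],
    [-1,[-0.0194,-0.0074,0],0],
    [-1,[-0.0298,-0.0071,0],0],
    [-1,[-0.0398,-0.0041,0],0],
    [-1,[-0.0487,0.0014,0],0],
    [-1,[-0.0558,0.009,0],0],
    [-1,[-0.0608,0.0182,0],0],
    [-1,[-0.0608,0.0182,0],0],
  ],
)

```text
time: 21.15
tcp_pos: [0.507, -0.1226, 0.1159]
orientation: [3.138, -0.118, -0.003]
ft_force: [-2.6, -1.8, 2.2]
finger_gap: 0.0169
```

>>> move_arm(
  increments=[
    [-1,[-0.0014,0.005,0],0],
    [-1,[-0.0024,0.0102,0],0],
    [-1,[-0.0024,0.0102,0],0],
    [-1,[-0.0024,0.0102,0],0],
  ],
)

```text
time: 21.65
tcp_pos: [0.5045, -0.1318, 0.1159]
orientation: [3.138, -0.116, -0.002]
ft_force: [-4.4, -0.3, 3.2]
finger_gap: 0.0165
```

```bash
python3 -c "
from h import *
st()"
```

```text
t 21.65 [ 0.5045 -0.1318  0.1159] r 0.04 phi 3.0601 theta mod 2pi 6.2017 F [-4.4 -0.3  3.2] gap 0.0165
```

>>> move_arm(
  increments=[
    [-1,[-0.0004,0.0013,0],0],
    [-1,[-0.0007,0.0026,0],0],
    [-1,[-0.0007,0.0026,0],0],
    [-1,[-0.0007,0.0026,0],0],
    [-1,[-0.0007,0.0026,0],0],
  ],
)

```text
time: 22.28
tcp_pos: [0.5041, -0.1338, 0.1159]
orientation: [-3.139, 0.117, -0.001]
ft_force: [1.3, 2.6, 0.1]
finger_gap: 0.0162
```

```bash
python3 -c "
from h import *
st()"
```

```text
t 22.27 [ 0.5041 -0.1338  0.1159] r 0.0401 phi 3.1111 theta mod 2pi 6.2527 F [1.3 2.6 0.1] gap 0.0162
```

>>> move_arm(
  increments=[
    [-1,[0,0.0008,0],0],
    [-1,[0,0.0008,0],0],
    [-1,[0,0.0008,0],0],
  ],
)

```text
time: 22.65
tcp_pos: [0.504, -0.1348, 0.1159]
orientation: [3.139, -0.117, 0.001]
ft_force: [1.6, 1.6, -0.5]
finger_gap: 0.0167
```

```bash
python3 -c "
from h import *
st()"
```

```text
t 22.65 [ 0.504  -0.1348  0.1159] r 0.0401 phi 3.1352 theta mod 2pi 6.2768 F [ 1.6  1.6 -0.5] gap 0.0167
```

>>> move_arm(
  increments=[
    [-1,[0,0,0],0],
    [-1,[0,0,0],0],
    [-1,[0,0,0],0],
    [-1,[0,0,0],0],
  ],
)

```text
time: 23.15
tcp_pos: [0.504, -0.1348, 0.116]
orientation: [3.139, -0.117, 0.001]
ft_force: [3.7, 1.5, -2.0]
finger_gap: 0.0162
```

```bash
python3 - <<'E'
from h import *
st()
look("c1",(280,180,400,330),(230,170,430,320),2.6)
st()
E
```

```text
t 23.15 [ 0.504  -0.1348  0.116 ] r 0.0401 phi 3.1347 theta mod 2pi 6.2763 F [ 3.7  1.5 -2. ] gap 0.0162
t 23.25 [ 0.504  -0.1347  0.116 ] r 0.0401 phi 3.1343 theta mod 2pi 6.2759 F [ 3.9  1.9 -3. ] gap 0.0167
```

View pics/c1.png

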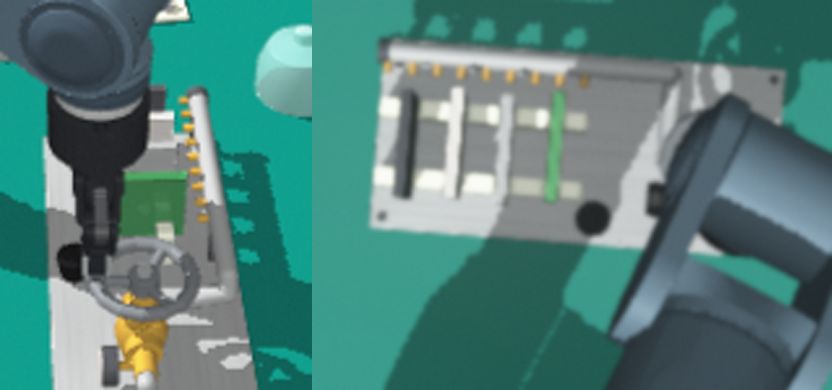

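View pics/c1_side_full.png

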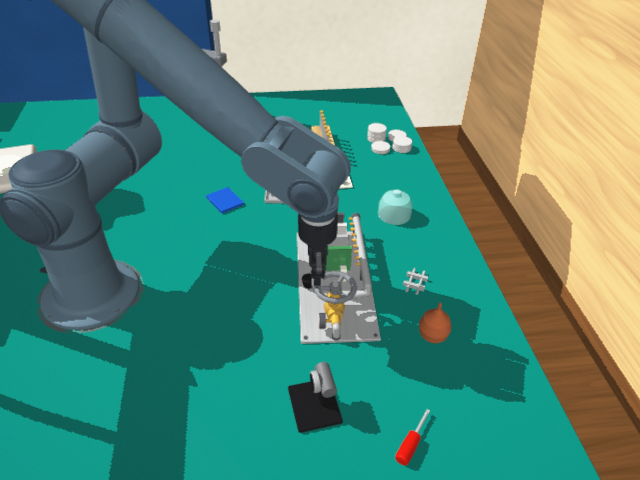

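```bash
python3 - <<'E'
from h import *
s=crop(285,170,4.2);t=crop(245,175,4.2)
print("plate",tri(t(161,297),s(104,232)),tri(t(174,120),s(260,229)))
print("tin",tri(t(243,308),s(106,277)),tri(t(254,132),s(266,271)))
print("iron",tri(t(80,297),s(97,188)),tri(t(95,125),s(246,185)))
st()
E
```

```text
plate (array([0.51426602, 0.08045195, 0.09289985]), np.float64(0.0041198390748914656)) (array([0.60442742, 0.07455278, 0.09175639]), np.float64(0.0030408152405310114))
tin (array([0.50958846, 0.0385787 , 0.09481048]), np.float64(0.005779725812428029)) (array([0.59935691, 0.03339443, 0.09497263]), np.float64(0.005582949288113613))
iron (array([0.5145536 , 0.12157294, 0.0928151 ]), np.float64(0.00501588559765302)) (array([0.60220117, 0.11472016, 0.09277929]), np.float64(0.004403959982047605))
t 23.25 [ 0.504  -0.1347  0.116 ] r 0.0401 phi 3.1343 theta mod 2pi 6.2759 F [ 3.9  1.9 -3. ] gap 0.0167
```

Plate top is at 92–93 mm, which matches the seated neighbours. Handing in.

```bash
python3 -c "
from h import *
print(robot.hand_in()); st()"
```

```text
the job is handed in; nothing more can be done
None
the job is handed in; nothing more can be done
```

The plate is in the empty rack slot, and the valve is set two full turns open. The arm still holds the handle, and I handed in at about 23 s of the 72 s.

- **Plate:** I lifted it off the draining stand and lowered it into the empty slot until it met the floor with about 15 N of net push, then let it go. The two camera views put its top at 92–93 mm, against 92 mm expected when fully down and 93–95 mm measured on its neighbours. It sits about 5 mm further along the slot than the tin plate and about 1 mm off the middle of its slot.
- **Valve:** I closed it clockwise until it stalled against the stop, with the force rising to 14 N. The stop came where the handle direction should be at zero. I then cranked it back two turns and trimmed the end position. The hand finished within about 0.004 rad of the stop reading (3.134 against 3.131). It was steady, with the finger gap at 17 mm around the 18 mm handle and under 6 N of force.
- **Other objects:** In the last pictures, what could be seen of the other plates, the loupe and the rest of the bench was where it started. The arm hid part of the scene, including the handle.
- **Disagreements:** The two cameras differed by about 3–5 mm, so I averaged them and relied on touch for the final fits. No other check failed.

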